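Seat the length stop on the drilling jig and hold it at 60

ROBOT

A 6-joint arm with a two-finger parallel gripper is mounted at the origin on a cart in front of the work surface, level with it; the furniture and walls round the work are solid. World frame = base frame: x ahead of the robot, y to its left, z up, the work surface at z = 0. Lengths are in m, angles in rad, forces in N, time in s.
With the tool pointing down it reaches from about 0.3 to 0.85 m from the base axis. Payload 4.2 kg.
Tool frame: the origin (TCP) lies at the very end of the fingers, on their centre line; the grasp point (between the pads) lies 19 mm behind it; y points along the fingers, z is the direction in which the jaws open and shut, and the axes are right-handed (so a half turn about y gives the same grasp; the last joint's range is limited). The gripper opens to 91 mm and grips with 3 to 60 N. Pads are 32 mm wide; open, the fingers measure 118 mm over their backs; the gripper's body (76 mm by 178 mm) begins 60 mm behind the grasp point.
Start: joints at [-1.291, 0.32, 1.565, -0, 1.257, -0.02], TCP at [0.17, -0.549, 0.214] pointing down, gripper open.
Joint ranges: [-3.11, 3.11], [-0.84, 2.01], [0.21, 2.61], [-1.34, 4.49], [0.05, 2.63], [-2.56, 2.56]. Speed limits (rad/s): [2.57, 2.57, 3.14, 3.14, 3.14, 3.14].

INTERFACE

Orientations are given as a unit quaternion [x, y, z, w].
In Python, from bench import manip gives the robot as it stands. The module is installed in compiled form; this text tells all that it offers.
- The arm moves only by the tool apply_moves, never from a script. Its argument "rows" is a list that holds one entry, the list of rows, each a list of 7 numbers: the shift along the world's x, y, z in cm, then the turn, a rotation vector about the world's x, y, z in degrees, then the opening, from 0 (shut) to 1 (fully open). A call has 1 to 20 rows; each row shifts and turns the commanded pose from where the row before left it; what a row does not reach is not made up. A row lasts 1/8 s, in which the tool goes at most 62.5 mm and 10.7 degrees, less where a joint would pass 70% of its speed; a pose out of reach is approached as far as the arm can. A call with a gripper value outside its range is refused whole. The fingers move at their own pace and stop on an object; "grip_force" is the grip in N (left out, the last holds). Time passes only in rows, so rows that do not move let the fingers close. It gives the time, the measured TCP pose, the force and the opening at its end, in the units of the state.
- manip.sense(): the state, without advancing time (a new reading comes with each control period).
- manip.snapshot(name): name is "scene" or "top" or "wrist"; returns the picture (400x640x3 uint8, red, green, blue); there is no depth.
- manip.calibration(name): a dict with "K" (3x3 intrinsics, pixels), "xyz" and "rotation" of the camera in the world; the wrist camera has in their place "hand_eye" (4x4, takes a point from camera to tool coordinates, whose origin is the TCP and whose axes are the tool frame's). Camera axes: x right, y down, z forward; pixel columns grow to the right and rows downward; lengths in m; the calibration is good to about 2 mm. A picture is of the moment at which its call begins: read the wrist's pose just before it. calibration takes no time and is no camera call.
- manip.sign_off(): hands the job in, once; it reports no verdict.
The state is a dict: "t": time; "joint_positions": joint angles; "dq": joint speeds; "joint_torque": joint torques, N m; "tcp_pos": TCP position; "tool_rot": TCP orientation; "contact_force": force on the tool from outside, world axes, zero at the start; "torque": the same for the moment, N m; "gripper_width": finger opening in m.
Only numpy, scipy, OpenCV 4.12 (cv2) and the standard library are available. Lean on these libraries where they do the work, as an engineer would, in place of code of your own. Each camera call takes 0.05 s, during which the arm holds its last target. There are 200 camera calls.

TASK

Get the drilling jig ready: take the length stop by its housing and lower its base plate over the jig's two locating pins, big hole on the big pin, until it rests flush on the board, and let go of the housing. Then squeeze the lock button in the head of the stop's sprung arm, draw the arm out to the 60 mm mark and finish holding it there, still squeezing, so that I can do up the clamp screw; the plate stays flush on its pins. Leave the bottle, battery and tape measure where they are.

Things in the scene. Friction and masses are not known exactly. Their poses are not given: they have to be found in the camera images.
- drill_jig: drilling jig, fixed: plywood board 304x120x12 mm, two steel pins at one end, an aluminium bridge near the other (x=+212 mm, 118 wide, 26 long, up to 65 mm over the bench). Origin on the bench midway between the pins; x along the board to the bridge, z up. Seated, the stop's axes are parallel to these, its plate's underside 12 mm over this origin, its arm pointing to the bridge
- big_pin (a point): foot of the thicker locating pin, on its axis at the board's top face (12 mm above the bench): 12 mm diameter, 22 mm tall, straight for 13 mm, then tapering. At x=-52, y=+28 mm in the jig's frame, same axes
- small_pin (a point): foot of the thinner locating pin, likewise: 8 mm diameter, 22 mm tall, straight for 13 mm, then tapering. At x=+52, y=-28 mm in the jig's frame, same axes
- stop_grip (a point): length stop (0.7 to 1 kg, loose, on its plate): point in the middle of its aluminium housing (120 long, 32 mm wide, top 15 mm above this point), 33 mm over the underside and 25 mm over the top of its steel plate (130x84x8 mm, with a foot 22 mm wide on to x=+125 under the arm); grip across the width. x: the way the arm draws out, z up. A clamp screw sticks 16 mm out of the -y side at x=-36 mm
- big_hole (a point): centre of the larger hole at the underside of the stop's plate: 13.6 mm diameter, at x = -52, y = +28 mm from the plate's middle, stop axes; goes over the big pin. Seated, this point coincides with big_pin
- small_hole (a point): centre of the smaller hole at the underside of the stop's plate: 9.6 mm diameter, at x = +52, y = -28 mm from the plate's middle; goes over the small pin. Seated, this point coincides with small_pin
- stop_head (a point): centre of the grey head on the end of the stop's arm: 24 mm long (x), 26 wide (y), 30 high, 30 mm over the plate's underside; arm home, it is 82 mm ahead of the housing's middle, past the wide part of the plate and 7 mm over its foot. Axes as the stop's. Gripping it across y here squeezes the lock button on its -y side (32 mm wide with the button out, 27.5 mm with it in)
- button_face (a point): middle of the outer face of the lock button: a round black push button, 16 mm diameter, on the -y side of the head at its middle, standing 6 mm out; it is pressed in along the stop's +y
- lock_button (a joint): how far the lock button is pressed, m: 0 out, 0.0045 fully in; its spring gives 1.5 N, rising to 5 N. A latch tooth on it locks the arm when home (arm joint 0); beyond about 0.003 the arm is free. It catches at home only, and snaps in again if the arm runs back there
- stop_arm (a joint): how far the arm is drawn out along the stop's +x, m: 0 home, 0.08 end of travel; the head moves just as far. A spring pulls it home with 4 to 5 N, so it runs back when let go. The arm's top has a black mark every 10 mm, half its width, the 50 mm mark right across; the mark level with the housing's mouth is the reading (= this value). Wanted: 60 mm, the next mark after the full-width one
- glue_bottle: white glue bottle, 51 mm across, 83 mm tall, loose, standing at the left behind the vice; origin at its underside. Leave it alone
- drill_battery: black drill battery, 87 x 81 x 60 mm, loose; origin at its underside. Leave it alone
- tape_measure: tape measure, 38 x 72 x 62 mm, loose; origin at its underside. Leave it alone

How it is judged:
On the way, in this order (a step that is already met when the one before it is completed fails the run):
1. the plate sits flush on the board over both pins, big hole on big pin, the arm still locked home, the button out, and the fingers off the stop (horizontal distance between big_hole and big_pin below 0.0025 m and horizontal distance between small_hole and small_pin below 0.0025 m and z of big_hole in the frame of big_pin below 0.0018 m and z of small_hole in the frame of small_pin below 0.0018 m and angle between stop_grip's own z axis and vertical below 0.025 rad and value of joint stop_arm below 0.004 m and value of joint lock_button below 0.001 m and contact force between the fingers and length_stop below 0.2 N), for 0.2 s.
2. the lock button is squeezed in, the plate still seated (horizontal distance between big_hole and big_pin below 0.0025 m and horizontal distance between small_hole and small_pin below 0.0025 m and z of big_hole in the frame of big_pin below 0.0018 m and z of small_hole in the frame of small_pin below 0.0018 m and angle between stop_grip's own z axis and vertical below 0.025 rad and value of joint lock_button above 0.003 m), for 0.1 s.
3. the arm is drawn out to the 60 mm mark, held by the squeezed head, the plate still seated (all of step 2 and value of joint stop_arm between 0.0575 and 0.0625 m and contact force between the fingers and stop_arm above 2 N), for 0.3 s.
At the end, for the whole second after the job is handed in: the fingers squeeze the head (more than 2 N, lock button at least 3 mm in) and hold the arm still at 60 mm, within 2.5 mm; the plate is on both pins (each hole within 2.5 mm of its pin's axis, big on big) and flush on the board (within 1.8 mm, level within 0.025 rad) (all of step 3 and velocity of joint stop_arm between -0.005 and 0.005 m/s); the arm keeps its last pose, push and grip.
It fails at once if the glue bottle is disturbed (moved more than 30 mm) (distance of glue_bottle from where it was at the start of the episode above 0.03 m).
It fails at once if the drill battery is disturbed (moved more than 30 mm) (distance of drill_battery from where it was at the start of the episode above 0.03 m).
It fails at once if the tape measure is disturbed (moved more than 30 mm) (distance of tape_measure from where it was at the start of the episode above 0.03 m).
It also fails if it takes over 61 s, if anything falls off the work surface, if the arm or the gripper's body presses on something with over 40 N, if the wrist force passes 120 N, or if a joint passes its speed limit or range.

## Working session

There is one attempt and no reset: what is moved stays moved. The work goes in short steps, Python scripts to look and compute and a tool call to move; the robot and the scene stay as the last step left them, time stands still between calls to the robot, and variables do not carry over. Pictures are saved under pics/ and viewed, about 8 in all and at most 12, crops included, and the job is handed in when it is done.

Besides the shell and the picture viewer there is one more tool, called after "Emit:" as name([rows], argument=value, ...), one row to a line, values as JSON. apply_moves: Moves the arm, as the interface text tells. Its arguments: {"type":"object","properties":{"rows":{"type":"array"},"grip_force":{"type":"number"}},"required":["rows"]}

```bash
mkdir -p pics; cat > h.py <<'E'
import numpy as np, cv2
from scipy.spatial.transform import Rotation as R
from bench import manip
def cam(n,s=None):
    c=manip.calibration(n); K=np.array(c["K"])
    if "hand_eye" in c:
        s=s or manip.sense(); T=np.eye(4); T[:3,:3]=R.from_quat(s["tool_rot"]).as_matrix(); T[:3,3]=s["tcp_pos"]
        T=T@np.array(c["hand_eye"]); return K,T[:3,3],T[:3,:3]
    r=np.array(c["rotation"]); r=R.from_quat(r).as_matrix() if r.size==4 else r
    return K,np.array(c["xyz"]),r
def ray(C,uv,z):
    K,o,r=C; d=r@np.linalg.solve(K,[uv[0],uv[1],1]); return o+d*(z-o[2])/d[2]
def proj(C,p):
    K,o,r=C; q=K@(r.T@(np.array(p)-o)); return q[:2]/q[2]
def shot(n,f):
    s=manip.sense(); im=manip.snapshot(n)[...,::-1].copy(); cv2.imwrite("pics/%s.png"%f,im); return im,s
E
python3 - <<'E'
from h import *
for n in ("top","scene","wrist"):
    shot(n,n+"0"); print(n,cam(n))
print(manip.sense())
E
```

```text
top (array([[493.57161637,   0.        , 316.22581496],
       [  0.        , 493.57161637, 199.64283761],
       [  0.        ,   0.        ,   1.        ]]), array([ 0.24106225, -0.22757697,  1.53346307]), array([[ 0.06290995, -0.97657508,  0.20577524],
       [-0.99801686, -0.06111093,  0.01509311],
       [-0.00216443, -0.20631667, -0.97848288]]))
scene (array([[425.02100885,   0.        , 310.45435172],
       [  0.        , 425.02100885, 192.76231166],
       [  0.        ,   0.        ,   1.        ]]), array([-0.10327535,  0.72085771,  0.80239007]), array([[-0.81931874, -0.31926575,  0.47622073],
       [-0.57317948,  0.43656584, -0.69345191],
       [ 0.01349374, -0.84111809, -0.54068315]]))
wrist (array([[291.40571728,   0.        , 316.46754062],
       [  0.        , 291.40571728, 199.49828143],
       [  0.        ,   0.        ,   1.        ]]), array([ 0.24563696, -0.52550609,  0.38465097]), array([[ 0.29588311, -0.91688212, -0.2679186 ],
       [-0.95522215, -0.28458132, -0.08101927],
       [-0.00195951,  0.27989401, -0.96002891]]))
{'t': 0.15, 'joint_positions': array([-1.29099031e+00,  3.20155561e-01,  1.56537822e+00,  3.76926140e-05,
        1.25738672e+00, -1.99931448e-02]), 'dq': array([ 0.0004623 , -0.00178522, -0.00261592, -0.00044024, -0.00118592,
        0.00140222]), 'joint_torque': array([ 1.66852751e-04, -4.12774694e+01, -2.32155240e+01,  7.27724447e-02,
        4.33453254e-02, -9.98913993e-05]), 'tcp_pos': array([ 0.16972825, -0.54899428,  0.21331536]), 'tool_rot': array([-0.10564266,  0.69964496, -0.69871065,  0.10554616]), 'contact_force': array([-0.42282962, -0.53379012,  0.59779214]), 'torque': array([ 0.00233568, -0.01084621,  0.03895138]), 'gripper_width': 0.09116061748842648}
```

View pics/top0.png

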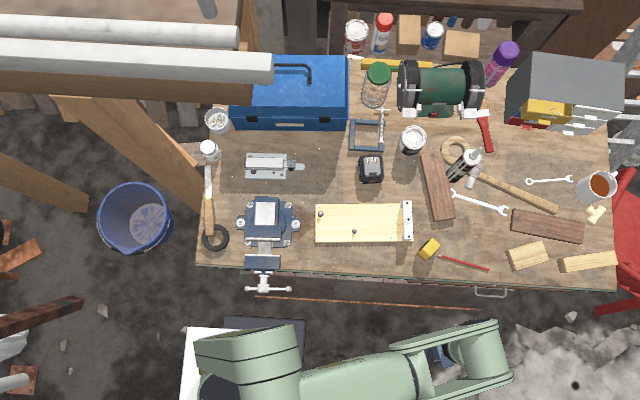

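View pics/scene0.png

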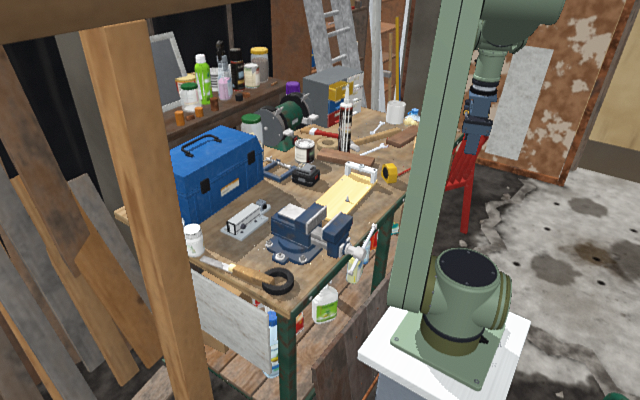

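The top view shows the stop at about (267,165) with its head to the right at (297,167). The board is at about (365,223), pins at (321,213) and (354,233) and bridge at (407,221). The bottle is at (208,150), the battery at (371,168) and the tape measure at (429,249). The scene view agrees; the vice is near the robot at (300,235).

```bash
python3 - <<'E'
from h import *
C=cam("top"); im=cv2.imread("pics/top0.png")
for n,uv,z in [("big",(321,213),.03),("small",(354,233),.03),("housing",(267,162),.048),("head",(298,167),.045),("brL",(404,201),.065),("brR",(407,242),.065),("vice",(265,215),.1)]: print(n,ray(C,uv,z).round(4))
c=im[130:250,190:440]; cv2.imwrite("pics/c0.png",cv2.resize(c,None,fx=3.2,fy=3.2,interpolation=cv2.INTER_CUBIC))
E
```

```text
big [ 0.516  -0.2218  0.03  ]
small [ 0.4601 -0.3267  0.03  ]
housing [ 0.6639 -0.0435  0.048 ]
head [ 0.6546 -0.1412  0.045 ]
brL [ 0.5623 -0.4713  0.065 ]
brR [ 0.4378 -0.4835  0.065 ]
vice [ 0.4869 -0.0576  0.1   ]
```

View pics/c0.png

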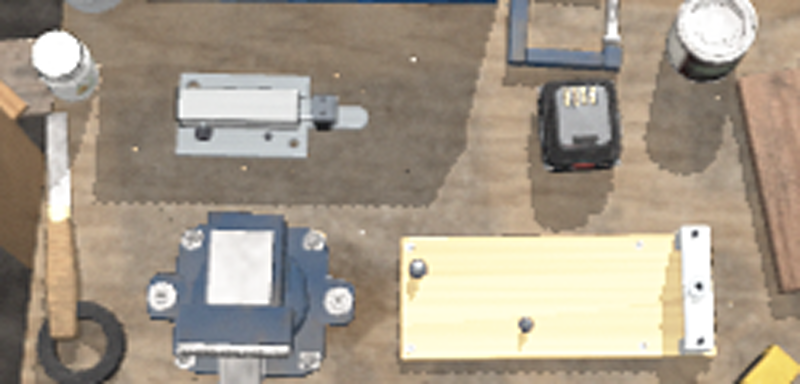

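The crop shows both holes as dark dots and the clamp screw on the stop's lower side. The arm points right, and the path from stop to jig is open apart from the vice. Next is a closer look with the wrist camera.

```bash
python3 - <<'E'
from h import *
s=manip.sense(); M=R.from_quat(s["tool_rot"]).as_matrix(); print(M.round(3)); print(np.array(manip.calibration("wrist")["hand_eye"]).round(4))
# desired: tool y down, tool z = +-stop y ; stop yaw ~ -95deg
for yaw in (-95,-90):
  for sg in (1,-1):
    a=np.radians(yaw); z=sg*np.array([-np.sin(a),np.cos(a),0]); y=np.array([0,0,-1.]); x=np.cross(y,z)
    D=np.c_[x,y,z]; print(yaw,sg,np.degrees(R.from_matrix(D@M.T).as_rotvec()).round(1), (D@np.array(manip.calibration("wrist")["hand_eye"])[:3,3]).round(3))
E
```

```text
[[-0.955 -0.     0.295]
 [-0.295  0.001 -0.955]
 [-0.    -1.    -0.001]]
[[-6.000e-04  9.600e-01  2.800e-01 -7.950e-02]
 [ 6.000e-04 -2.800e-01  9.600e-01 -1.713e-01]
 [ 1.000e+00  7.000e-04 -4.000e-04 -3.000e-04]
 [ 0.000e+00  0.000e+00  0.000e+00  1.000e+00]]
-95 1 [-0.1 -0.1 67.8] [0.007 0.079 0.171]
-95 -1 [-1.000e-01  1.000e-01 -1.122e+02] [-0.007 -0.079  0.171]
-90 1 [-0.1 -0.1 72.8] [-0.     0.079  0.171]
-90 -1 [-1.000e-01  1.000e-01 -1.072e+02] [ 0.    -0.079  0.171]
```

Emit:
apply_moves([
  [[3.2,2.5,0.1,0,0,7.3,1],[3.2,2.5,0.1,0,0,7.3,1],[3.2,2.5,0.1,0,0,7.3,1],[3.2,2.5,0.1,0,0,7.3,1],[3.2,2.5,0.1,0,0,7.3,1],[3.2,2.5,0.1,0,0,7.3,1],[3.2,2.5,0.1,0,0,7.3,1],[3.2,2.5,0.1,0,0,7.3,1],[3.2,2.5,0.1,0,0,7.3,1],[3.0,2.4,0.1,0,0,7.1,1],[0,0,0,0,0,0,1],[0,0,0,0,0,0,1]],
])

```text
t: 1.65
tcp_pos: [0.4872, -0.3005, 0.2236]
tool_rot: [-0.5, 0.501, -0.5, 0.499]
contact_force: [-0.2, -0.3, -0.2]
gripper_width: 0.0913
```

```bash
python3 - <<'E'
from h import *
im,s=shot("wrist","w1"); print(s["tcp_pos"],s["joint_positions"].round(3),s["t"],s["contact_force"])
C=cam("wrist",s)
import pickle; pickle.dump(C,open("w1.pkl","wb"))
for p in [(.516,-.2218,.034),(.460,-.3267,.034)]: print(proj(C,p))
E
```

```text
[ 0.48724764 -0.30048232  0.22359119] [-5.720e-01  3.100e-01  1.553e+00 -1.000e-03  1.279e+00 -5.710e-01] 1.65 [-0.20303216 -0.28256445 -0.24226072]
[340.70852392 115.49876071]
[295.46580733 200.08753465]
```

View pics/w1.png

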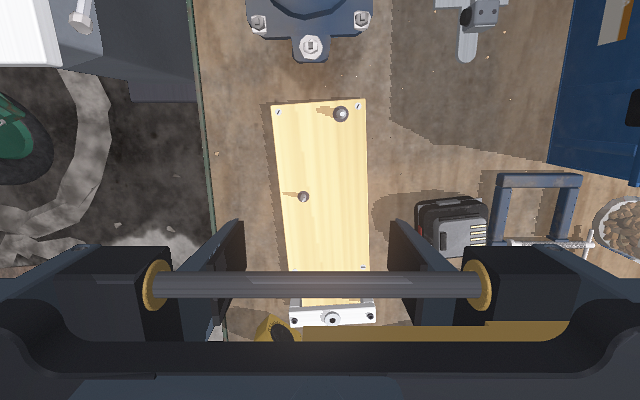

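The wrist view shows the big pin at about (341,114), the small pin at (303,196), the bridge at (332,315) and the stop's head at top right (480,12).

```bash
python3 - <<'E'
from h import *
import pickle; C=pickle.load(open("w1.pkl","rb")); im=cv2.imread("pics/w1.png")
hsv=cv2.cvtColor(im,cv2.COLOR_BGR2HSV)
for n,(u,v) in dict(big=(341,114),small=(303,196)).items():
    w=12; sub=hsv[v-w:v+w+1,u-w:u+w+1]; m=(sub[...,1]<70).astype(np.uint8)
    k,l,st,ce=cv2.connectedComponentsWithStats(m); i=1+np.argmax(st[1:,4]); c=ce[i]+[u-w,v-w]; print(n,st[i],c,ray(C,c,.022))
    print("\n".join("".join(".#"[x] for x in r) for r in (l==i).astype(int)))
# board long edges: left & right yellow limits rows 110..250, dewarp on z=.012
L=[];Rr=[]
m=(hsv[...,1]>85)&(hsv[...,2]>190)&(abs(hsv[...,0].astype(int)-24)<8)
for v in range(105,215,4):
    x=np.where(m[v,260:375])[0]+260
    L.append(ray(C,(x.min()-.5,v),.012));Rr.append(ray(C,(x.max()+.5,v),.012))
for A in (L,Rr):
    A=np.array(A); p=np.polyfit(A[:,1],A[:,0],1); r=A[:,0]-np.polyval(p,A[:,1]); k=abs(r)<.002; p=np.polyfit(A[k,1],A[k,0],1); print("edge x at y=-.274",np.polyval(p,-.274),"yaw",np.degrees(np.arctan2(-1,-p[0])),k.sum())
E
```

```text
big [  0   4  20  21 260] [338.51153846 115.11923077] [ 0.51423804 -0.22138366  0.022     ]
.........................
.........................
.........................
.........................
........#######..........
.......##########........
......############.......
.....##############......
.....##############......
....################.....
....################.....
....################.....
....################.....
....################.....
#...###############......
##...##############......
##################.......
####.#############.......
#####.##########.........
######..#######..........
######...................
######...................
######...................
#####....................
#####....................
small [  0   0  25  25 466] [303.60300429 196.07296137] [ 0.47001135 -0.32466428  0.022     ]
#######....##..##########
#######....##..##########
#######...###..##########
#######...####....#######
######.....####...#######
#######....#......#######
#######....###....#######
#######...#####...#######
.....###########..#######
........#########.#######
.......##################
.......###########.######
.......###########.######
######.###########.######
#########################
#################..######
################...######
#######...#####....######
########......####.######
########....###.#..######
#######.....#####..######
#######......####..######
########....#####..######
#######.#...###.#...#####
#######.#....####..######Traceback (most recent call last):
  File "<stdin>", line 13, in <module>
    return umr_minimum(a, axis, None, out, keepdims, initial, where)
ValueError: zero-size array to reduction operation minimum which has no identity
```

```bash
python3 - <<'E'
from h import *
im=cv2.imread("pics/w1.png")
a=cv2.resize(im[98:130,325:357],(384,384),interpolation=cv2.INTER_NEAREST);b=cv2.resize(im[180:212,287:319],(384,384),interpolation=cv2.INTER_NEAREST)
cv2.imwrite("pics/z1.png",np.hstack([a,b]))
E
```

```text
(no output)
```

View pics/z1.png

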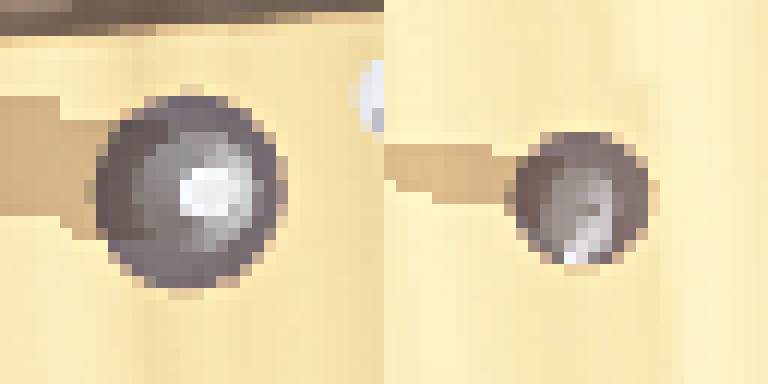

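The zoom shows each pin in a dark ring at its base. The ring centres are (340.5,113.5) for the big pin and (303.1,196.1) for the small one.

```bash
python3 - <<'E'
from h import *
import pickle; C=pickle.load(open("w1.pkl","rb")); im=cv2.imread("pics/w1.png")
for z in (.012,.02):
    b=ray(C,(340.5,113.5),z); s=ray(C,(303.1,196.1),z); d=(s-b)[:2]
    print(z,b,s,np.linalg.norm(d),"yaw",np.degrees(np.arctan2(d[1],d[0])-np.arctan2(-56,104)),"mid",(b+s)/2)
hsv=cv2.cvtColor(im,cv2.COLOR_BGR2HSV)
print(hsv[150,[268,276,300,330,362,366,372]])
g=im[...,2].astype(float)-im[...,0]  # R-B
L=[];Q=[]
for v in range(125,215,3):
    x=np.where((im[v,255:380,2]>215))[0]+255
    if len(x): L.append(ray(C,(x.min()-.5,v),.012));Q.append(ray(C,(x.max()+.5,v),.012))
for A in (L,Q):
    A=np.array(A)
    p=np.polyfit(A[:,1],A[:,0],1)
    for _ in range(3):
        r=A[:,0]-np.polyval(p,A[:,1]); k=abs(r-np.median(r))<.002; p=np.polyfit(A[k,1],A[k,0],1)
    print(np.polyval(p,-.274),"yaw",np.degrees(np.arctan2(-1,-p[0])),k.sum())
E
```

```text
0.012 [ 0.51742101 -0.21943992  0.012     ] [ 0.46885659 -0.32748733  0.012     ] 0.1184598906635184 yaw -85.90188516965092 mid [ 0.4931388  -0.27346363  0.012     ]
0.02 [ 0.51679525 -0.2194685   0.02      ] [ 0.46924541 -0.32525864  0.02      ] 0.1159850841032264 yaw -85.90188516965088 mid [ 0.49302033 -0.27236357  0.02      ]
[[ 13  63 125]
 [ 28  48 255]
 [ 22  68 250]
 [ 24  62 251]
 [ 22  71 247]
 [ 20  81 238]
 [ 13  59 164]]
0.43361234988853053 yaw -85.95311014517284 30
0.55259961503092 yaw -85.79424779153045 30
```

Emit:
apply_moves([
  [[1.9,2.4,0.5,0,0,-0.5,1],[1.9,2.4,0.5,0,0,-0.5,1],[1.9,2.4,0,0,0,-0.5,1],[1.9,2.4,0,0,0,-0.5,1],[1.9,2.4,0,0,0,-0.5,1],[1.9,2.4,0,0,0,-0.5,1],[1.9,2.4,0,0,0,-0.5,1],[1.9,2.4,0,0,0,-0.5,1],[1.9,2.4,0,0,0,-0.5,1],[0,0,0,0,0,0,1],[0,0,0,0,0,0,1]],
])

```text
t: 3.08
tcp_pos: [0.6581, -0.0857, 0.2339]
tool_rot: [-0.48, 0.52, -0.52, 0.479]
contact_force: [-0.0, 0.4, -0.2]
gripper_width: 0.0914
```

```bash
python3 - <<'E'
from h import *
im,s=shot("wrist","w2"); print(s["tcp_pos"],s["joint_positions"].round(3),s["t"])
C=cam("wrist",s)
import pickle; pickle.dump(C,open("w2.pkl","wb"))
E
```

```text
[ 0.65806044 -0.08567148  0.23386721] [-1.460e-01  4.530e-01  1.307e+00 -1.000e-03  1.383e+00 -6.600e-02] 3.075
```

View pics/w2.png

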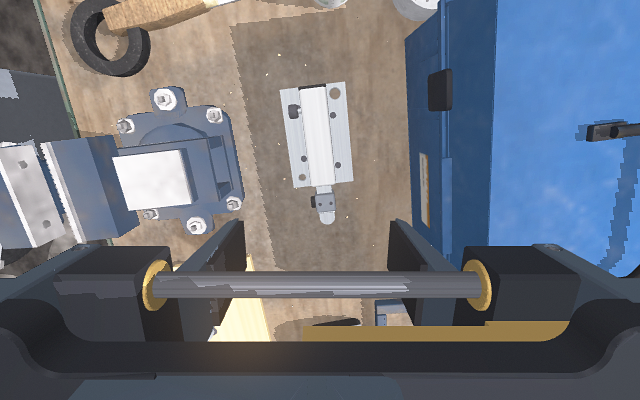

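The view shows the stop with its plate spanning about (280,88)–(352,185). The big hole is at about (335,93), the small hole near (304,178), the head at (323,202) and the screw at (293,111). The toolbox face is to the right at about u=410.

```bash
python3 - <<'E'
from h import *
import pickle; C=pickle.load(open("w2.pkl","rb")); im=cv2.imread("pics/w2.png"); g=cv2.cvtColor(im,cv2.COLOR_BGR2GRAY)
m=cv2.inRange(g[70:240,270:365],0,110); k,l,st,ce=cv2.connectedComponentsWithStats(m)
for i in range(1,k):
    if 8<st[i,4]<250: c=ce[i]+[270,70]; print(st[i],c.round(1),ray(C,c,.008).round(4))
cv2.imwrite("pics/z2.png",cv2.resize(im[75:235,265:370],(525,800)[:2] and (394,600),interpolation=cv2.INTER_CUBIC))
print("toolbox",ray(C,(408,40),0),ray(C,(413,230),0))
E
```

```text
[28 13 28  7 84] [312.1  85.8] [0.6615 0.0292 0.008 ]
[ 18  35  13  14 126] [293.2 111.1] [6.343e-01 4.000e-04 8.000e-03]
[60 42  6  6 27] [332.5 114.8] [ 0.6851 -0.0083  0.008 ]
[31 86  6  6 24] [303.3 158.4] [ 0.6419 -0.0621  0.008 ]
[65 92  6  6 24] [337.5 164.7] [ 0.6878 -0.0745  0.008 ]
[ 41 125   5  13  54] [312.8 201.6] [ 0.6497 -0.1244  0.008 ]
toolbox [0.78531738 0.0736802  0.        ] [ 0.79483925 -0.18281734  0.        ]
```

View pics/z2.png

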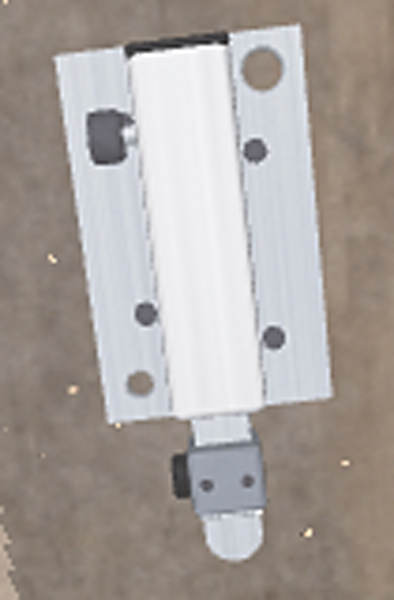

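The zoom shows the big hole centred at (263,68) and the small hole at (140,383). The plate corners are (54,58), (301,25), (332,397) and (109,424), with the black button on the head's left side.

```bash
python3 - <<'E'
from h import *
import pickle; C=pickle.load(open("w2.pkl","rb"))
f=lambda p:ray(C,(265+p[0]/3.752-.4,75+p[1]/3.75-.4),.008)
b,s=f((263,68)),f((140,383)); d=(s-b)[:2]; print(b,s,np.linalg.norm(d),"yaw",np.degrees(np.arctan2(d[1],d[0])-np.arctan2(-56,104)),"mid",(b+s)/2)
c=[f(p) for p in ((54,58),(301,25),(332,397),(109,424))]; print("corner mid",np.mean(c,0)); 
for i,j in ((0,3),(1,2)): e=c[j]-c[i]; print(np.degrees(np.arctan2(e[1],e[0])),np.linalg.norm(e))
for i,j in ((0,1),(3,2)): e=c[j]-c[i]; print(np.degrees(np.arctan2(e[1],e[0]))-90,np.linalg.norm(e))
E
```

```text
[0.68972702 0.0186176  0.008     ] [ 0.63754879 -0.08729788  0.008     ] 0.11807055074685287 yaw -87.92595568879352 mid [ 0.6636379  -0.03434014  0.008     ]
corner mid [ 0.66372999 -0.03535216  0.008     ]
-87.50037180898323 0.1295576973749128
-87.90978771245553 0.12959227481643223
-87.44736790218913 0.08459706247582838
-87.46819345283339 0.08367102559831367
```

Emit:
apply_moves([
  [[0.1,0.9,-3,0,0,1.3,1],[0.1,0.9,-3,0,0,1.3,1],[0.1,0.9,-3,0,0,1.3,1],[0.1,1,-3,0,0,1.3,1],[0.18,1,-3.4,0,0,1.6,1],[0,0,0,0,0,0,1],[0,0,0,0,0,0,1]],
])

```text
t: 4.0
tcp_pos: [0.6653, -0.0384, 0.0815]
tool_rot: [-0.509, 0.49, -0.491, 0.51]
contact_force: [0.9, -0.3, 1.3]
gripper_width: 0.0912
```

```bash
cat >> h.py <<'E'
def tool():
    s=manip.sense(); M=R.from_quat(s["tool_rot"]).as_matrix(); z=M[:,2]; print("t",s["t"],"tcp",np.round(s["tcp_pos"],4),"yaw",np.degrees(np.arctan2(z[1],z[0]))-90,"yaxis",M[:,1].round(4),"F",s["contact_force"].round(2),"T",s["torque"].round(3),"w",round(s["gripper_width"],4))
E
python3 -c "
from h import *
tool()"
```

```text
t 4.0 tcp [ 0.6653 -0.0384  0.0815] yaw -87.79593506889927 yaxis [ 2.2e-03 -5.0e-04 -1.0e+00] F [ 0.88 -0.32  1.29] T [-0.044 -0.118  0.019] w 0.0912
```

Emit:
apply_moves([
  [[-0.1,0,-2,0,0,0.1,1],[0,0,-2,0,0,0,1],[0,0,-1.5,0,0,0,1],[0,0,-0.9,0,0,0,1],[0,0,0,0,0,0,1],[0,0,0,0,0,0,1]],
], grip_force=45)

```text
t: 4.75
tcp_pos: [0.6642, -0.0374, 0.0168]
tool_rot: [-0.51, 0.489, -0.49, 0.511]
contact_force: [-0.1, -0.5, 0.3]
gripper_width: 0.0912
```

Emit:
apply_moves([
  [[0,-0.1,-0.25,0,0,0,1],[0,0,0,0,0,0,0.2],[0,0,0,0,0,0,0.2],[0,0,0,0,0,0,0.2],[0,0,0,0,0,0,0.2],[0,0,0,0,0,0,0.2],[0,0,0,0,0,0,0.2],[0,0,0,0,0,0,0.2]],
])

```text
t: 5.75
tcp_pos: [0.6636, -0.0383, 0.0134]
tool_rot: [-0.51, 0.489, -0.49, 0.51]
contact_force: [-1.0, 0.4, 0.3]
gripper_width: 0.0319
```

```bash
python3 -c "
from h import *
tool()"
```

```text
t 5.75 tcp [ 0.6636 -0.0383  0.0134] yaw -87.61812873640967 yaxis [ 0.  0. -1.] F [-0.96  0.43  0.3 ] T [ 0.003 -0.139  0.007] w 0.0319
```

Emit:
apply_moves([
  [[0,0,1,0,0,0,0.2],[0,0,3,0,0,0,0.2],[0,0,4,0,0,0,0.2],[0,0,4,0,0,0,0.2],[0,0,3,0,0,0,0.2],[-1.7,-2.4,0,0,0,0.2,0.2],[-1.7,-2.4,0,0,0,0.2,0.2],[-1.7,-2.4,0,0,0,0.2,0.2],[-1.7,-2.4,0,0,0,0.2,0.2],[-1.7,-2.4,0,0,0,0.2,0.2],[-1.7,-2.4,0,0,0,0.2,0.2],[-1.7,-2.4,0,0,0,0.2,0.2],[-1.7,-2.4,0,0,0,0.2,0.2],[-1.7,-2.4,-2,0,0,0.1,0.2],[-1.7,-2.3,-4,0,0,0,0.2],[0,0,0,0,0,0,0.2],[0,0,0,0,0,0,0.2],[0,0,0,0,0,0,0.2]],
])

```text
t: 8.0
tcp_pos: [0.4947, -0.2772, 0.1045]
tool_rot: [-0.517, 0.481, -0.482, 0.518]
contact_force: [0.4, 0.2, -7.9]
gripper_width: 0.032
```

```bash
python3 - <<'E'
from h import *
tool(); im,s=shot("wrist","w3"); C=cam("wrist",s)
import pickle; pickle.dump(C,open("w3.pkl","wb")); t=shot("top","t3")[0]
E
```

```text
t 8.0 tcp [ 0.4947 -0.2772  0.1045] yaw -85.8775765772503 yaxis [ 2.1e-03 -8.0e-04 -1.0e+00] F [ 0.44  0.21 -7.95] T [ 0.045 -0.143 -0.034] w 0.032
```

View pics/w3.png

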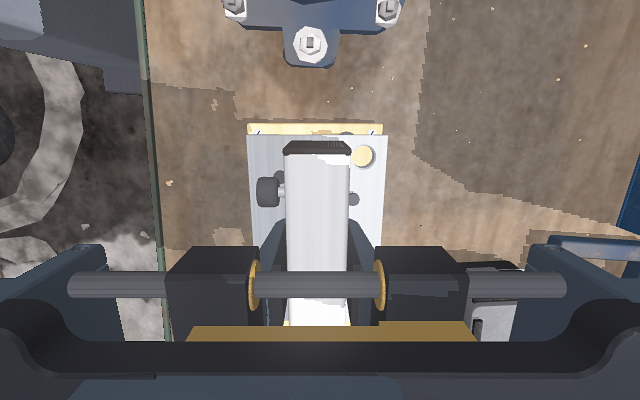

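The held stop looks level. Its big hole is at about (362,156), the plate's rear corners are at (246,135) and (387,135), and the board's rear edge shows behind it.

```bash
python3 - <<'E'
from h import *
import pickle; C=pickle.load(open("w3.pkl","rb")); im=cv2.imread("pics/w3.png")
sub=im[138:176,346:382].astype(int); m=((sub[...,2]-sub[...,0])>50).astype(np.uint8)
k,l,st,ce=cv2.connectedComponentsWithStats(m)
for i in range(1,k):
    if st[i,4]>30: print(st[i],ce[i]+[346,138])
print("\n".join("".join(".#"[x] for x in r) for r in m))
a=np.radians(-85.9); X=np.array([np.cos(a),np.sin(a),0]); Y=np.array([-X[1],X[0],0]); s=np.array([.4947,-.2772,0])-.0036*X
for z in (.0911,.0991): print(z,"expected hole",proj(C,s-.052*X+.028*Y+[0,0,z]))
for e in(42,-42): print("corner",proj(C,s-.065*X+e/1e3*Y+[0,0,.0991]))
z=cv2.resize(im[115:185,240:400],(800,350),interpolation=cv2.INTER_CUBIC); cv2.imwrite("pics/z3.png",z)
E
```

```text
[  6   8  20  20 228] [363.22807018 154.78508772]
....................................
....................................
....................................
....................................
....................................
....................................
....................................
....................................
...............######...............
............###########.............
...........#############............
..........##############............
.........###...##########...........
........###....##########...........
........##.#...###########..........
.......####....###########..........
.......##..#...###########..........
.......#...#...###########..........
......##......#.##########..........
......###.....############..........
......##.#.....###########..........
.......#.......##########...........
.......###......#########...........
.......##.......########............
........#.......#######.............
........##......######..............
.........#....#######...............
...........#...###..................
....................................
....................................
....................................
....................................
....................................
....................................
....................................
....................................
....................................
....................................
0.0911 expected hole [360.68372108 154.34869808]
0.0991 expected hole [362.63915125 156.09267061]
corner [387.23755714 134.14820727]
corner [245.48342207 134.02734929]
```

View pics/z3.png

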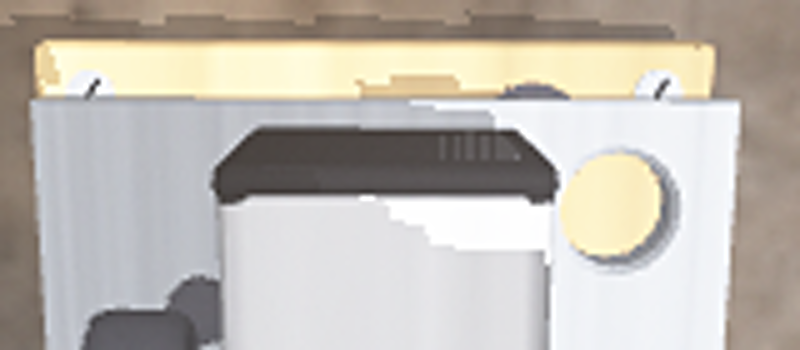

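Emit:
apply_moves([
  [[0,0,-2,0,0,0,0.2],[0,0,-2,0,0,0,0.2],[0,0,-1,0,0,0,0.2],[0,0,0,0,0,0,0.2],[0,0,0,0,0,0,0.2],[0,0,0,0,0,0,0.2],[0,0,0,0,0,0,0.2]],
])

```text
t: 8.98
tcp_pos: [0.4939, -0.2775, 0.054]
tool_rot: [-0.517, 0.482, -0.482, 0.518]
contact_force: [0.6, -0.2, -7.3]
gripper_width: 0.0322
```

```bash
python3 - <<'E'
from h import *
tool(); im,s=shot("wrist","w4"); C=cam("wrist",s)
import pickle; pickle.dump(C,open("w4.pkl","wb"))
cv2.imwrite("pics/z4.png",cv2.resize(im[125:205,240:400],(800,400),interpolation=cv2.INTER_CUBIC))
print(proj(C,[.5174,-.2194,.012]),proj(C,[.5174,-.2194,.034]))
E
```

```text
t 8.975 tcp [ 0.4939 -0.2775  0.054 ] yaw -85.92606954787699 yaxis [ 1.e-03 -5.e-04 -1.e+00] F [ 0.64 -0.19 -7.33] T [ 0.041 -0.074  0.   ] w 0.0322
[354.38362174 148.13976882] [358.63505643 151.883348  ]
```

View pics/z4.png

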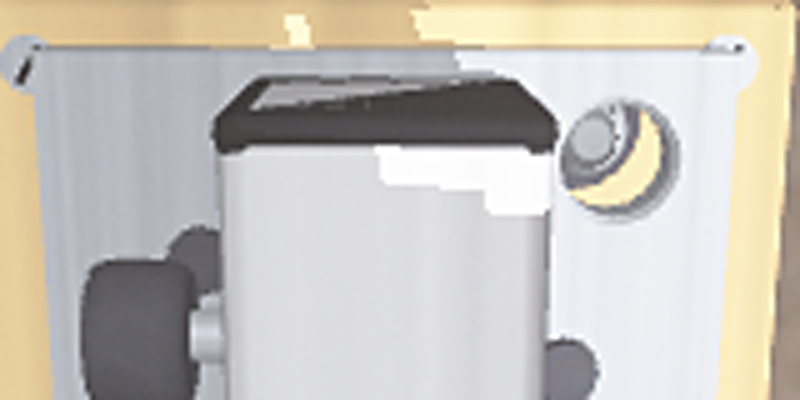

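The big pin's tip is visible through the hole at (358.2,151.6), against a predicted (358.6,151.9). The hole centre is at about (363.8,156.2).

```bash
python3 - <<'E'
from h import *
import pickle; C=pickle.load(open("w4.pkl","rb"))
h=ray(C,(363.8,156.2),.0486); t=ray(C,(358.2,151.6),.034); print("hole",h,"tip",t,"diff",(t-h)[:2]*1e3)
im=cv2.imread("pics/w4.png"); 
a=np.radians(-85.92); X=np.array([np.cos(a),np.sin(a)]); Y=np.array([-X[1],X[0]])
print("expected hole from tcp", np.array([.4939,-.2775])-.0556*X+.028*Y)
tool()
E
```

```text
hole [ 0.51856909 -0.22012562  0.0486    ] tip [ 0.51709611 -0.21923742  0.034     ] diff [-1.47298132  0.88819641]
expected hole from tcp [ 0.51787314 -0.22004873]
t 9.025 tcp [ 0.4938 -0.2775  0.0539] yaw -85.92599194855799 yaxis [ 7.e-04 -3.e-04 -1.e+00] F [ 0.02  0.34 -8.12] T [ 0.035 -0.127  0.022] w 0.0314
```

Emit:
apply_moves([
  [[-0.07,0.06,0,0,0,0,0.2],[0,0,-0.5,0,0,0,0.2],[0,0,-0.4,0,0,0,0.2],[0,0,-0.4,0,0,0,0.2],[0,0,-0.3,0,0,0,0.2],[0,0,0,0,0,0,0.2],[0,0,0,0,0,0,0.2]],
])

```text
t: 9.9
tcp_pos: [0.493, -0.2768, 0.0376]
tool_rot: [-0.517, 0.482, -0.482, 0.518]
contact_force: [0.4, 1.5, -7.6]
gripper_width: 0.0317
```

```bash
python3 -c "
from h import *
tool()"
```

```text
t 9.9 tcp [ 0.493  -0.2768  0.0376] yaw -85.92454136519306 yaxis [ 3.e-04 -1.e-04 -1.e+00] F [ 0.43  1.45 -7.59] T [-0.05  -0.132  0.025] w 0.0317
```

Emit:
apply_moves([
  [[0,0,-0.3,0,0,0,0.2],[0,0,-0.3,0,0,0,0.2],[0,0,-0.3,0,0,0,0.2],[0,0,-0.2,0,0,0,0.2],[0,0,0,0,0,0,0.2],[0,0,0,0,0,0,0.2]],
])

```text
t: 10.65
tcp_pos: [0.493, -0.2768, 0.0265]
tool_rot: [-0.517, 0.482, -0.482, 0.518]
contact_force: [0.5, 0.3, -8.3]
gripper_width: 0.0317
```

```bash
python3 -c "
from h import *
tool()"
```

```text
t 10.65 tcp [ 0.493  -0.2768  0.0265] yaw -85.92109698160145 yaxis [ 3.e-04 -1.e-04 -1.e+00] F [ 0.51  0.34 -8.27] T [ 0.051 -0.111 -0.01 ] w 0.0317
```

Both pins have gone in cleanly with about 1 mm left. I'll press down lightly until it touches.

Emit:
apply_moves([
  [[0,0,-0.1,0,0,0,0.2],[0,0,-0.05,0,0,0,0.2],[0,0,0,0,0,0,0.2],[0,0,0,0,0,0,0.2]],
])

```text
t: 11.15
tcp_pos: [0.4931, -0.2769, 0.0255]
tool_rot: [-0.517, 0.482, -0.482, 0.518]
contact_force: [-0.3, 0.2, -2.1]
gripper_width: 0.0313
```

```bash
python3 -c "
from h import *
tool()"
```

```text
t 11.15 tcp [ 0.4931 -0.2769  0.0255] yaw -85.92496883597163 yaxis [ 5.e-04 -3.e-04 -1.e+00] F [-0.25  0.23 -2.07] T [ 0.184  0.266 -0.062] w 0.0313
```

Emit:
apply_moves([
  [[0,0,0,0,0,0,1],[0,0,0,0,0,0,1],[0,0,0,0,0,0,1],[0,0,0,0,0,0,1],[0,0,0,0,0,0,1],[0,0,2,0,0,0,1],[0,0,4,0,0,0,1],[0.1,-2,3,0,0,0,1],[0.2,-3,1,0,0,0,1],[0.18,-2.8,0,0,0,0,1],[0,0,0,0,0,0,1],[0,0,0,0,0,0,1],[0,0,0,0,0,0,1]],
])

```text
t: 12.78
tcp_pos: [0.4975, -0.3537, 0.1248]
tool_rot: [-0.518, 0.482, -0.481, 0.518]
contact_force: [0.5, -0.1, -0.4]
gripper_width: 0.0914
```

```bash
python3 - <<'E'
from h import *
tool(); im,s=shot("wrist","w5"); C=cam("wrist",s)
import pickle; pickle.dump(C,open("w5.pkl","wb"))
J=np.array([.4928,-.2733]); a=np.radians(-85.9); X=np.array([np.cos(a),np.sin(a)]); Y=np.array([-X[1],X[0]])
P=lambda x,y,z: proj(C,np.r_[J+x*X+y*Y,z]).round(1)
print("tgt",J+.082*X-.00075*Y,"head top corners",[P(x,y,.057) for x in(.07,.094) for y in(-.013,.013)],"hole tops",P(-.052,.028,.020),P(.052,-.028,.020))
E
```

```text
t 12.775 tcp [ 0.4975 -0.3537  0.1248] yaw -85.87932644599655 yaxis [-6.e-04  8.e-04 -1.e+00] F [ 0.54 -0.14 -0.35] T [-0.074 -0.097 -0.003] w 0.0914
tgt [ 0.49791471 -0.35514377] head top corners [array([302.4, 198.9]), array([332.8, 199. ]), array([302.7, 225.2]), array([332.4, 225.3])] hole tops [350.3  50.7] [288.3 170.2]
```

View pics/w5.png

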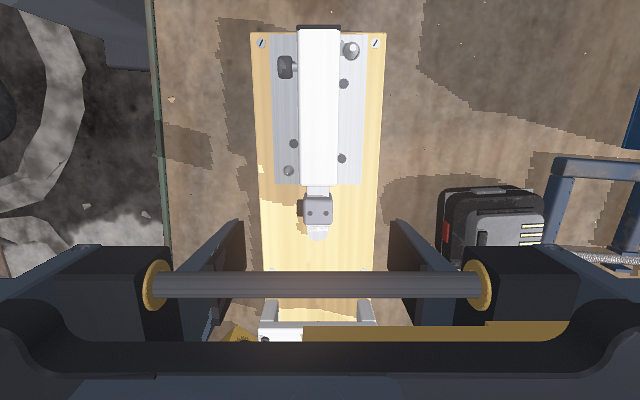

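The plate sits on both pins, seen at (350,50) and (288,170). The head is at (318,210) with its button out and the arm home, within 2 px of prediction.

Emit:
apply_moves([
  [[0.04,-0.14,-2,0,0,0,1],[0,0,-3,0,0,0,1],[0,0,-2.5,0,0,0,1],[0,0,-1.5,0,0,0,1],[0,0,-1,0,0,0,1],[0,0,0,0,0,0,1],[0,0,0,0,0,0,1],[0,0,0,0,0,0,1]],
], grip_force=22)

```text
t: 13.82
tcp_pos: [0.4986, -0.3565, 0.0258]
tool_rot: [-0.517, 0.481, -0.483, 0.518]
contact_force: [0.3, -0.2, 0.9]
gripper_width: 0.0912
```

```bash
python3 -c "
from h import *
tool()"
```

```text
t 13.825 tcp [ 0.4986 -0.3565  0.0258] yaw -85.92447723453179 yaxis [ 0.0014 -0.001  -1.    ] F [ 0.26 -0.22  0.87] T [-0.051 -0.08  -0.018] w 0.0912
```

Adjust by (-0.7, +1.4, -2.5) mm and let it settle, then squeeze.

Emit:
apply_moves([
  [[-0.07,0.1,-0.2,0,0,0,1],[0,0,0,0,0,0,0.45],[0,0,0,0,0,0,0.45],[0,0,0,0,0,0,0.45],[0,0,0,0,0,0,0.45]],
])

```text
t: 14.45
tcp_pos: [0.4974, -0.3552, 0.023]
tool_rot: [-0.517, 0.482, -0.482, 0.517]
contact_force: [-0.6, -0.2, -0.6]
gripper_width: 0.0541
```

```bash
python3 -c "
from h import *
tool()"
```

```text
t 14.45 tcp [ 0.4974 -0.3552  0.023 ] yaw -85.92210039369496 yaxis [ 1.e-04 -0.e+00 -1.e+00] F [-0.64 -0.19 -0.55] T [-0.028 -0.12  -0.031] w 0.0541
```

Emit:
apply_moves([
  [[0.05,0,0,0,0,0,0.2],[0,0,0,0,0,0,0.2],[0,0,0,0,0,0,0.2],[0,0,0,0,0,0,0.2],[0,0,0,0,0,0,0.2],[0,0,0,0,0,0,0.2]],
])

```text
t: 15.2
tcp_pos: [0.4979, -0.3553, 0.0229]
tool_rot: [0.518, -0.482, 0.482, -0.517]
contact_force: [-0.6, -1.7, -0.5]
gripper_width: 0.0261
```

```bash
python3 -c "
from h import *
tool()"
```

```text
t 15.2 tcp [ 0.4979 -0.3553  0.0229] yaw -85.91996480548217 yaxis [ 1.e-04 -3.e-04 -1.e+00] F [-0.6  -1.68 -0.53] T [-0.276  0.111 -0.022] w 0.0261
```

Emit:
apply_moves([
  [[0.04,-0.5,0,0,0,0,0.2],[0.04,-0.5,0,0,0,0,0.2],[0,0,0,0,0,0,0.2]],
])

```text
t: 15.58
tcp_pos: [0.4985, -0.3651, 0.0229]
tool_rot: [-0.517, 0.482, -0.482, 0.517]
contact_force: [-1.0, 3.7, 1.4]
gripper_width: 0.0255
```

```bash
python3 -c "
from h import *
tool()
ws=[]
for i in range(3):
    manip.snapshot('wrist'); ws.append(round(manip.sense()['gripper_width'],4))
print(ws)
tool()"
```

```text
t 15.575 tcp [ 0.4985 -0.3651  0.0229] yaw -85.93970063204162 yaxis [-5.e-04  7.e-04 -1.e+00] F [-1.05  3.68  1.44] T [ 0.557  0.076 -0.049] w 0.0255
[0.0261, 0.0259, 0.0258]
t 15.725 tcp [ 0.4985 -0.365   0.0229] yaw -85.92809020589695 yaxis [-4.e-04  4.e-04 -1.e+00] F [-1.35  3.65  0.56] T [ 0.564  0.151 -0.007] w 0.0258
```

Emit:
apply_moves([
  [[0.05,-0.7,0,0,0,0,0.2],[0.05,-0.7,0,0,0,0,0.2],[0.05,-0.7,0,0,0,0,0.2],[0.05,-0.7,0,0,0,0,0.2],[0.05,-0.7,0,0,0,0,0.2],[0.05,-0.7,0,0,0,0,0.2],[0.03,-0.5,0,0,0,0,0.2],[0.02,-0.3,0,0,0,0,0.2],[0,0,0,0,0,0,0.2],[0,0,0,0,0,0,0.2],[0,0,0,0,0,0,0.2]],
])

```text
t: 17.1
tcp_pos: [0.502, -0.4149, 0.0229]
tool_rot: [0.518, -0.482, 0.482, -0.518]
contact_force: [-2.4, 4.7, 0.8]
gripper_width: 0.026
```

```bash
python3 - <<'E'
from h import *
tool(); s=manip.sense(); p=s["tcp_pos"]; print("travel",np.hypot(p[0]-.4979,p[1]+.3553))
im,s=shot("wrist","w6"); C=cam("wrist",s)
import pickle; pickle.dump(C,open("w6.pkl","wb"))
J=np.array([.4928,-.2733]); a=np.radians(-85.9); X=np.array([np.cos(a),np.sin(a)]); Y=np.array([-X[1],X[0]])
P=lambda x,y,z: proj(C,np.r_[J+x*X+y*Y,z]).round(1)
u0,v0,u1,v1=260,30,380,230
print("mouth top",P(.06,0,.06),"big pin",P(-.052,.028,.034),"small",P(.052,-.028,.034),"head",P(.142,0,.057))
t,_=shot("top","t6")
Ct=cam("top"); q=proj(Ct,np.r_[J+.07*X,.04]).astype(int); print(q)
a=cv2.resize(im[50:250,255:385],(390,600),interpolation=cv2.INTER_CUBIC); b=cv2.resize(t[q[1]-40:q[1]+40,q[0]-26:q[0]+26],(390,600),interpolation=cv2.INTER_CUBIC)
cv2.imwrite("pics/z6.png",np.hstack([a,b]))
E
```

```text
t 17.1 tcp [ 0.502  -0.4149  0.0229] yaw -85.91391934602458 yaxis [-5.e-04  5.e-04 -1.e+00] F [-2.38  4.65  0.76] T [0.715 0.217 0.113] w 0.026
travel 0.05970297383957296
mouth top [318.6 109.4] big pin [ 385.7 -169.5] small [264.3  94.1] head [318.2 271.9]
[360 220]
```

View pics/z6.png

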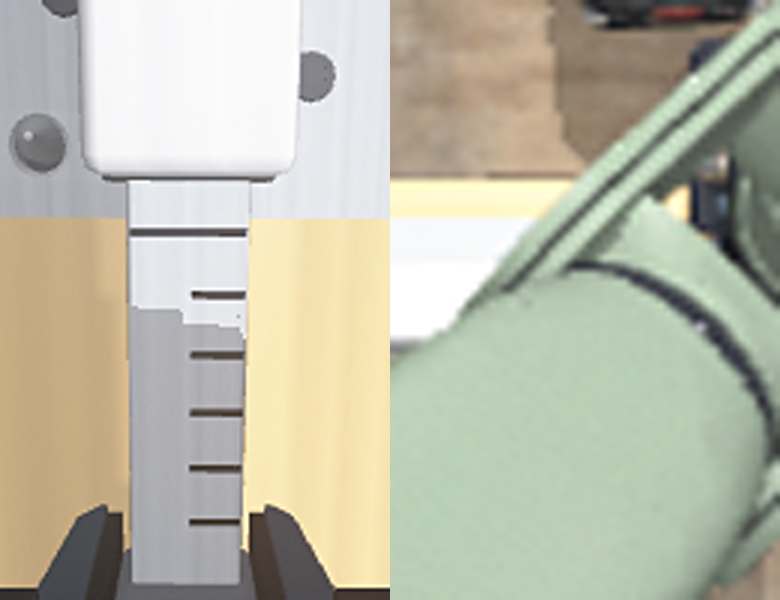

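The crop shows the full-width 50 mm mark at row 232, the other marks about 60 rows apart, the 60 mm mark hidden and the housing's mouth at about row 179. That reads roughly 58–60 mm, so I'll work it out precisely.

```bash
python3 - <<'E'
from h import *
import pickle; C=pickle.load(open("w6.pkl","rb")); im=cv2.imread("pics/w6.png"); g=cv2.cvtColor(im,cv2.COLOR_BGR2GRAY).astype(float)
col=g[100:235,322:332].mean(1); print("profile100-135",col[:36].round(0))
h=g[85:118,300:340].mean(1); print("full 85-",h.round(0))
d=cv2.GaussianBlur(col[:,None],(1,15),4)[:,0]-col; rows=[]
for i in range(2,len(d)-2):
    if d[i]>12 and d[i]==d[i-2:i+3].max(): w=d[i-2:i+3].clip(0); rows.append(100+i+(w@np.arange(-2,3))/w.sum())
print(np.round(rows,2))
J=np.array([.4928,-.2733]); a=np.radians(-85.9); X=np.array([np.cos(a),np.sin(a)])
for z in (.04,.045,.047,.05,.055): 
    f=lambda v:((ray(C,(327,v),z)[:2]-J)@X)*1e3
    print(z,[f(r).round(1) for r in rows],"mouth rows 108,109,110",[f(v).round(1) for v in(108,109,110)])
E
```

```text
profile100-135 [249. 250. 246. 243. 238. 232. 227. 200. 168.  80. 203. 237. 233. 232.
 232. 232. 232. 232. 232. 232. 232. 232. 232. 232. 234. 243. 109.  83.
  97. 243. 234. 232. 232. 232. 232. 231.]
full 85- [248. 248. 248. 248. 248. 248. 248. 248. 248. 248. 248. 248. 248. 248.
 248. 248. 248. 244. 241. 235. 230. 225. 197. 165.  79. 201. 236. 232.
 231. 231. 231. 231. 231.]
[108.7  127.04 147.97 159.4  167.94 187.18 205.71 223.52]
0.04 [np.float64(59.3), np.float64(68.3), np.float64(79.0), np.float64(85.0), np.float64(89.5), np.float64(100.1), np.float64(110.7), np.float64(121.2)] mouth rows 108,109,110 [np.float64(59.0), np.float64(59.4), np.float64(59.9)]
0.045 [np.float64(59.4), np.float64(68.1), np.float64(78.4), np.float64(84.2), np.float64(88.6), np.float64(98.9), np.float64(109.1), np.float64(119.3)] mouth rows 108,109,110 [np.float64(59.1), np.float64(59.5), np.float64(60.0)]
0.047 [np.float64(59.4), np.float64(68.0), np.float64(78.2), np.float64(83.9), np.float64(88.3), np.float64(98.4), np.float64(108.5), np.float64(118.5)] mouth rows 108,109,110 [np.float64(59.1), np.float64(59.6), np.float64(60.0)]
0.05 [np.float64(59.5), np.float64(67.9), np.float64(77.9), np.float64(83.5), np.float64(87.8), np.float64(97.7), np.float64(107.5), np.float64(117.4)] mouth rows 108,109,110 [np.float64(59.2), np.float64(59.6), np.float64(60.1)]
0.055 [np.float64(59.6), np.float64(67.7), np.float64(77.3), np.float64(82.8), np.float64(86.9), np.float64(96.4), np.float64(106.0), np.float64(115.5)] mouth rows 108,109,110 [np.float64(59.3), np.float64(59.7), np.float64(60.2)]
```

Measured against the marks, the reading is about 58.2–58.9 mm; by TCP travel it is 59.7. I'll draw out 1.3 mm more and measure again.

Emit:
apply_moves([
  [[0.01,-0.13,0,0,0,0,0.2],[0,0,0,0,0,0,0.2],[0,0,0,0,0,0,0.2],[0,0,0,0,0,0,0.2],[0,0,0,0,0,0,0.2]],
])

```text
t: 17.82
tcp_pos: [0.5021, -0.4162, 0.0229]
tool_rot: [-0.517, 0.482, -0.482, 0.518]
contact_force: [-2.1, 5.0, 1.4]
gripper_width: 0.026
```

```bash
cat > m.py <<'E'
from h import *
tool(); im,s=shot("wrist","w7"); C=cam("wrist",s); g=cv2.cvtColor(im,cv2.COLOR_BGR2GRAY).astype(float)
p=s["tcp_pos"]; print("travel",np.hypot(p[0]-.4979,p[1]+.3553))
col=g[90:235,322:332].mean(1); print(col[8:20].round(0))
d=cv2.GaussianBlur(col[:,None],(1,15),4)[:,0]-col; rows=[]
for i in range(2,len(d)-2):
    if d[i]>12 and d[i]==d[i-2:i+3].max(): w=d[i-2:i+3].clip(0); rows.append(90+i+(w@np.arange(-2,3))/w.sum())
J=np.array([.4928,-.2733]); a=np.radians(-85.9); X=np.array([np.cos(a),np.sin(a)])
print(np.round(rows,2),[(((ray(C,(327,v),.0485)[:2]-J)@X)*1e3).round(1) for v in rows])
# plate level check: small pin tip & small hole, plate front edge row vs prediction
Y=np.array([-X[1],X[0]]); P=lambda x,y,z: proj(C,np.r_[J+x*X+y*Y,z]).round(1)
print("plate front edge pred rows",P(.065,-.032,.020),P(.065,.036,.020))
for y in (-.036,.036):
    u=int(P(.065,y,.02)[0]); e=im[100:145,u-3:u+4].astype(int).mean(1); q=e[:,2]-e[:,0]; print("edge row",100+np.argmax(np.diff(q))+.5)
E
python3 m.py
```

```text
t 17.825 tcp [ 0.5021 -0.4162  0.0229] yaw -85.9158143135671 yaxis [-5.e-04  5.e-04 -1.e+00] F [-2.07  5.01  1.38] T [0.753 0.202 0.06 ] w 0.026
travel 0.06105860117973483
[249. 246. 242. 237. 231. 225. 196. 165.  85. 203. 237. 233.]
[105.65 127.02 147.93 160.43 167.91 187.17 205.69 223.52] [np.float64(59.4), np.float64(69.3), np.float64(79.4), np.float64(85.6), np.float64(89.4), np.float64(99.4), np.float64(109.4), np.float64(119.3)]
plate front edge pred rows [262.5 117.3] [380.6 117.3]
edge row 119.5
edge row 120.5
```

```bash
python3 -c "
from h import *
manip.snapshot('wrist'); tool(); print(manip.sense()['dq'].round(4)); print(manip.sign_off())"
```

```text
t 17.925 tcp [ 0.502  -0.4162  0.0228] yaw -85.92099481254638 yaxis [-5.e-04  6.e-04 -1.e+00] F [-2.46  4.23  0.96] T [0.809 0.283 0.018] w 0.026
[-0.001   0.0013  0.0001  0.0006 -0.0017 -0.0017]
the job is handed in; nothing more can be done
None
```

The stop is seated on its pins, and the arm is drawn out and held near the 60 mm mark with the lock button squeezed. I handed the job in at 17.9 s; the simulator reports no verdict.

**What I did:** I gripped the housing, lowered the plate over both pins with the big hole on the big pin, and let go. Then I squeezed the head at 22 N and drew the arm out.

**What the last checks showed:**
- **Seating:** the plate touched down at the expected height. A wrist picture after release showed it on both pins with the arm home and the button out. I didn't measure its tilt again after drawing the arm out.
- **Arm reading:** measured against the marks, it is about 59.3–60.4 mm. Hand travel says 61.1 mm, and up to about 1.6 mm of that may be the plate shifting in its pin clearance. Both are within the 2.5 mm tolerance.
- **Hold:** the arm was still, with about 4–5 N of spring pull felt.

**What disagreed:**
- **Gripper width:** it read about 26.0 mm, against the 27.5 mm given for the button fully in. The arm drew out freely, so the latch did release.
- **Plate front edge:** it appeared 2–3 pixels (about 1.4 mm) further forward than predicted. I put this down to shadow and pin clearance.

I didn't re-measure the bottle, battery and tape measure at the end. No move was planned to touch them, and no unexpected force showed in the readings.

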